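# Scan the blue drill-bit case back in at the workshop bench

## Task

Book the blue drill-bit case back in: lift the barcode scanner off its round dock, face its mouth squarely to the label on the blue case from about 8 cm away, long side of the mouth along the label so that the reading line crosses the bars, and hold it still there for a good second. Then stand the scanner upright again in the middle of its dock, set down rather than dropped, and let go. Do not scan the orange case, do not touch either case with the scanner, and leave the other things on the bench where they are.

Things in the scene. Friction and masses are not known exactly. Their poses are not given: they have to be found in the camera images.
- scanner_grip (a point): middle of the handle of the loose barcode scanner, the place to grip (about 30 N), on its axis 105 mm above the mouth. Light grey hand scanner with yellow trim, 144 mm tall, standing upright on its mouth on the dock. Handle: bar 32 mm (x) by 36 mm (y), from 54 to 144 mm above the mouth. z points up along the handle, away from the mouth; y is along the long side of the mouth
- scanner_mouth (a point): centre of the scanner's flat reading mouth (red window), its underside; axes as for the grip point. Reads by itself, no trigger: beam along -z, reading line along y. It reads a label 50 to 120 mm ahead, centre within 15 mm of the beam axis, square to it within 17 degrees, line along the label's long side (either way round) within 20 degrees, held still
- blue_case_label: white barcode label with black bars in the middle of the top face of the blue drill-bit case, 64 mm (its y, long side) by 36 mm (its x); origin at the centre of its face, z the outward normal. Bars run along x, spaced along y. It slopes 25 degrees, facing up and towards the robot's side, its centre 79 mm above the bench
- orange_case_label: the same kind of label on the orange drill-bit case of the same size, on a similar fixed stand; not to be scanned
- dock_top (a point): centre of the flat top of the fixed round dock, black with a grey top and a green band, 130 mm across, 12 mm high; z up
- dock: the same dock; origin at the centre of its underside
- scanner: the same scanner, 0.14 to 0.26 kg; origin at the centre of its mouth, axes as for the grip point. Below the handle: neck 38 (x) by 56 mm (y), 32 to 54 mm above the mouth; head 46 (x) by 74 mm (y), 0 to 32 mm above the mouth
- blue_case: the fixed blue drill-bit case, 180 mm (y) by 130 mm (along the slope) by 40 mm, on a sloping plywood stand 150 x 150 mm, its highest edge 106 mm above the bench; origin at the centre of the stand's underside, x level, away from the low front edge, z up
- orange_case: the orange case with its stand; origin and axes as for the blue one
- pliers: loose red-handled pliers lying on the bench, 150 mm long (x), 60 mm wide, 16 mm high; origin underneath near the pivot; a bystander
- offcut: loose pale wood offcut, 45 x 110 x 19 mm, lying on the bench; origin at the centre of its underside; a bystander
- try_square: loose try square lying on the bench: wooden stock 18 x 120 x 22 mm, steel blade 150 mm along x; origin under the middle of the stock; a bystander
Mind the look-alikes: they are no part of the job. What is meant by the dock is not purple or red, and is the smaller of those in its own colour.

How it is judged:
By the outcome, as a careful person would: the job done as asked, in the order asked, and still so for the second after the job is handed in, with the robot touching nothing.
It also fails if it takes over 56 s, if anything falls off the work surface, if the arm or the gripper's body presses on something with over 40 N, if the wrist force passes 120 N, or if a joint passes its speed limit or range.

## Robot

A 7-joint arm with a two-finger parallel gripper is mounted at the origin on the work surface. World frame = base frame: x ahead of the robot, y to its left, z up, the work surface at z = 0. Lengths are in m, angles in rad, forces in N, time in s.
With the tool pointing down it reaches from about 0.425 to 0.925 m from the base axis. Payload 6.8 kg.
Tool frame: the origin (TCP) lies between the finger pads; the fingertips stand 25 mm ahead of it and the grasp point (between the pads) lies 6 mm ahead of it (r.tips_ahead is the distance from the TCP to the fingertips, in m); y points along the fingers, z is the direction in which the jaws open and shut, and the axes are right-handed (so a half turn about y gives the same grasp; the last joint's range is limited). The gripper opens to 88 mm and grips with 3 to 60 N. Pads are 20 mm wide; open, the fingers measure 115 mm over their backs; the gripper's body (75 mm by 178 mm) begins 61 mm behind the grasp point.
Start: joints at [-0.108, 0.477, 0.022, 1.555, -0.011, 1.109, -0.083], TCP at [0.675, 0, 0.248] pointing down, gripper open.
Joint ranges: [-2.96, 2.96], [-0.34, 2.1], [-1.41, 1.46], [0.24, 2.44], [-1.37, 4.51], [0.17, 1.92], [-2.96, 2.96]. Speed limits (rad/s): [2.39, 2.39, 3.14, 3.14, 3.14, 3.14, 3.14].

## Interface

Orientations are given as a unit quaternion [x, y, z, w].
In Python, from station import r gives the robot as it stands. Calls block until the motion is done:
- r.reach(position, orientation): joint-space move of the TCP to a pose.
- r.move_straight(position, ori=None, rate=0.15, guard=None): straight line of the TCP; ori=None keeps the orientation; rate is the mean speed in m/s. With guard (N) it stops when the force on the tool has changed by that much, and returns True; else False.
- r.movej(angles): joint-space move.
- r.grip(opening, f_grip=None): opening from 0.0 (shut) to 1.0 (fully open); f_grip is the grip in N (None keeps the last); returns when the fingers have stopped.
- r.pause(seconds).
- r.ik(position, orientation): joint angles nearest the present ones, or None.
- r.read_camera(name): name is "scene" or "side" or "wrist"; returns the picture (384x512x3 uint8, red, green, blue); there is no depth.
- r.camera_model(name): a dict with "mtx" (3x3 intrinsics, pixels), "rvec" (rotation vector, rad) and "tvec" (3), from world to camera coordinates, as OpenCV has them. Camera axes: x right, y down, z forward; pixel columns grow to the right and rows downward; lengths in m; the calibration is good to about 2 mm. A picture is of the moment at which its call begins: read the wrist's pose just before it. camera_model takes no time and is no camera call; for the wrist camera it gives the pose at the moment of the call.
A pose or a line that the arm cannot do raises r.MotionError and nothing moves.
- r.close_job(): hands the job in, once; it reports no verdict.
Readings, each from a call of its own:
- r.read_clock(): time.
- r.read_joint_pos(): joint angles.
- r.read_dq(): joint speeds.
- r.read_joint_efforts(): joint torques, N m.
- r.read_position(): TCP position.
- r.read_ee_rot(): TCP orientation.
- r.read_ft_force(): force on the tool from outside, world axes, zero at the start.
- r.read_moment(): the same for the moment, N m.
- r.read_gripper_width(): opening from 0.0 (shut) to 1.0 (fully open).
Only numpy, scipy, OpenCV 4.12 (cv2) and the standard library are available. Lean on these libraries where they do the work, as an engineer would, in place of code of your own. Each camera call takes 0.05 s, during which the arm holds its last target. There are 200 camera calls.

## Working session

There is one attempt and no reset: what is moved stays moved. The work goes in short steps, each a Python script; the robot and the scene stay as the last script left them, time stands still between calls to the robot, and variables do not carry over. Pictures are saved under pics/ and viewed, about 8 in all and at most 12, crops included, and the job is handed in when it is done.

```bash
mkdir -p pics; ls
python3 - <<'E'
from station import r
import cv2,numpy as np
for n in("scene","side"):
    cv2.imwrite(f"pics/{n}0.png",r.read_camera(n)[:,:,::-1])
    m=r.camera_model(n);R=cv2.Rodrigues(np.array(m["rvec"]))[0];print(n,np.round(m["mtx"],1).tolist(),np.round(-R.T@np.array(m["tvec"]).ravel(),3))
E
python3 -c "
import cv2,numpy as np
for n in('scene','side'):
    cv2.imwrite(f'pics/{n}0b.png',cv2.resize(cv2.imread(f'pics/{n}0.png'),(800,600),interpolation=cv2.INTER_CUBIC))"
```

```text
pics
scene [[378.0, 0.0, 249.8], [0.0, 378.0, 191.1], [0.0, 0.0, 1.0]] [1.217 0.473 0.707]
side [[407.3, 0.0, 258.2], [0.0, 407.3, 188.7], [0.0, 0.0, 1.0]] [ 0.449 -1.002  0.709]
```

View pics/scene0b.png

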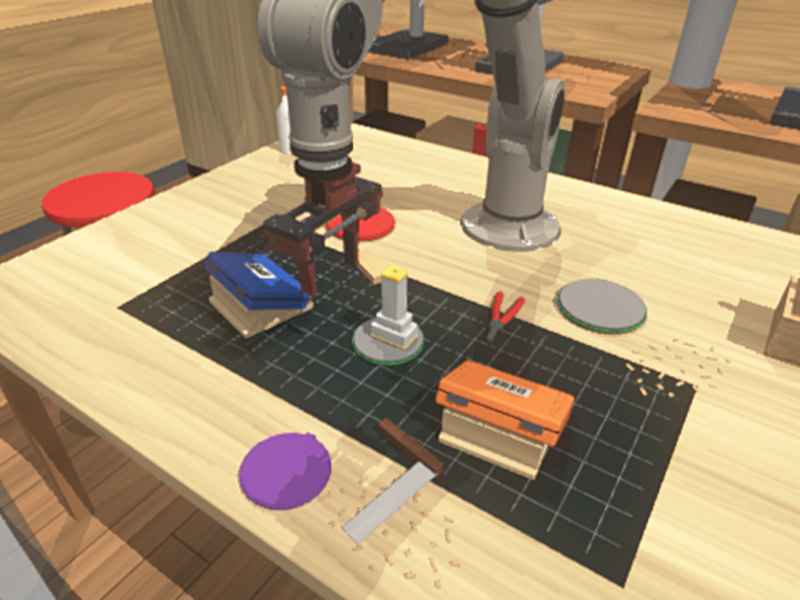

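View pics/side0b.png

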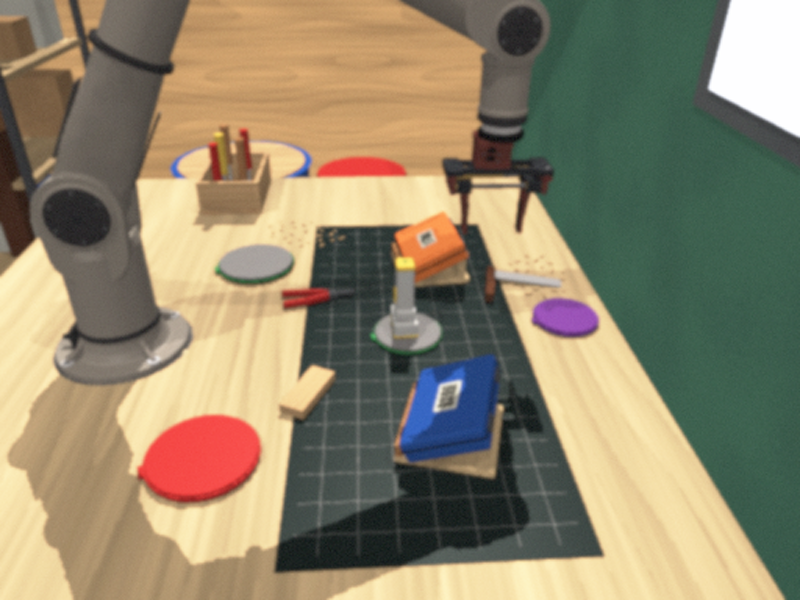

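Dock candidates, in 800x600 scene pixels: grey/green under the scanner (388,342), a larger grey/green one (602,305), purple (285,470) and red (362,222). The smaller grey/green one holding the scanner fits the description. Blue label is at scene (261,268) and side (447,397); scanner top is at scene (395,272) and side (405,264). Next I'll triangulate these and take a closer look.

```bash
cat > h.py <<'E'
import numpy as np,cv2
from station import r
from scipy.spatial.transform import Rotation as Ro
def P(n):
    m=r.camera_model(n) if isinstance(n,str) else n
    R=cv2.Rodrigues(np.array(m["rvec"],float))[0];return np.array(m["mtx"],float),R,np.array(m["tvec"],float).ravel()
def ray(n,uv,z):
    K,R,t=P(n);c=-R.T@t;d=R.T@np.linalg.solve(K,[uv[0],uv[1],1]);return c+d*(z-c[2])/d[2]
def tri(n1,a,n2,b):
    Q=[K@np.c_[R,t] for K,R,t in (P(n1),P(n2))]
    X=cv2.triangulatePoints(Q[0],Q[1],np.array(a,float).reshape(2,1),np.array(b,float).reshape(2,1)).ravel();return X[:3]/X[3]
def proj(n,X):
    K,R,t=P(n);p=K@(R@np.array(X)+t);return p[:2]/p[2]
def down(yaw,approach=(0,0,-1)):
    "tool y=down, tool z (jaw) = horizontal at yaw"
    z=np.array([np.cos(yaw),np.sin(yaw),0]);y=np.array(approach,float);x=np.cross(y,z);return Ro.from_matrix(np.c_[x,y,z]).as_quat()
E
python3 - <<'E'
from h import *
s=.64
for nm,a,b in(("top",(395,272),(405,264)),("label",(261,268),(447,397)),("orange",(509,386),(427,238)),("dockc",(388,342),(407,333)),("bigdock",(602,305),(257,263))):
    print(nm,tri("scene",np.array(a)*s,"side",np.array(b)*s).round(3))
# dock diameters at z=.012
for nm,l,rr in(("dock",(353,342),(424,342)),("big",(556,305),(647,305))): print(nm,np.linalg.norm(ray("scene",np.array(l)*s,.012)-ray("scene",np.array(rr)*s,.012)))
print(Ro.from_quat(r.read_ee_rot()).as_matrix().round(2).tolist(), r.read_clock())
m=r.camera_model("wrist");K,R,t=P(m);print("wristcam",(-R.T@t).round(3),R[2].round(2),K.round(0).tolist())
a=cv2.imread("pics/scene0.png");b=cv2.imread("pics/side0.png")
def crop(i,c,h,w):
    x,y=int(c[0]*s),int(c[1]*s);return cv2.resize(i[y-h//2:y+h//2,x-w//2:x+w//2],(400,300),interpolation=cv2.INTER_CUBIC)
cv2.imwrite("pics/c.png",np.vstack([np.hstack([crop(a,(393,315),90,120),crop(a,(260,275),60,80)]),np.hstack([crop(b,(405,305),90,120),crop(b,(447,397),60,80)])]))
E
```

```text
top [0.523 0.013 0.152]
label [ 0.568 -0.27   0.079]
orange [0.59  0.264 0.079]
dockc [0.531 0.006 0.002]
bigdock [0.205 0.296 0.007]
dock 0.12866152386279975
big 0.17974546191379898
[[-0.0, -0.0, 1.0], [-1.0, -0.0, -0.0], [0.0, -1.0, -0.0]] 0.1
wristcam [0.674 0.076 0.385] [-0.   -0.28 -0.96] [[310.0, 0.0, 257.0], [0.0, 310.0, 191.0], [0.0, 0.0, 1.0]]
```

View pics/c.png

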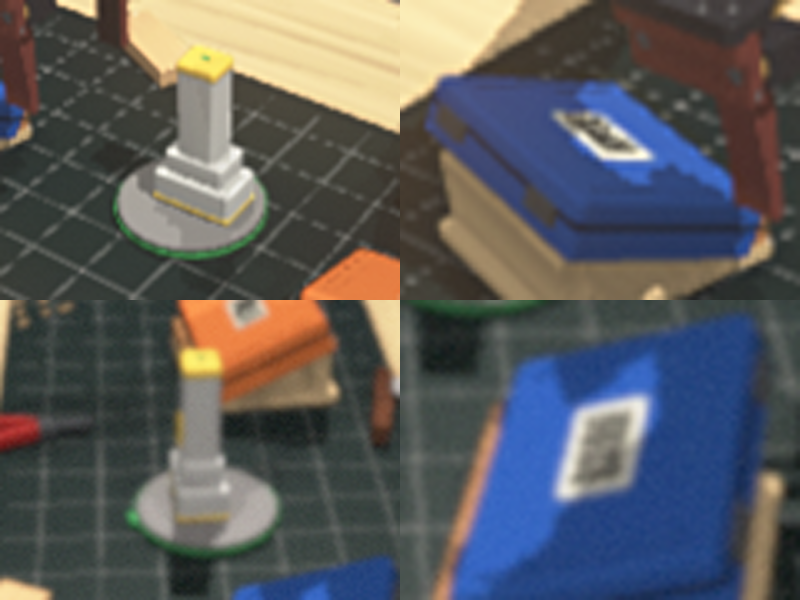

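```bash
cat > look.py <<'E'
from h import *
import pickle
def look(name,p,q):
    r.reach(p,q);r.pause(.3);m=r.camera_model("wrist");i=r.read_camera("wrist")
    pickle.dump(m,open(f"pics/{name}.pkl","wb"));cv2.imwrite(f"pics/{name}.png",i[:,:,::-1]);return i
E
python3 - <<'E'
from look import *
q=r.read_ee_rot()
a=look("w1",[.53,-.04,.32],q);b=look("w2",[.57,-.32,.32],q)
print(r.read_clock())
c=np.vstack([cv2.resize(x[:,:],(800,600))[:] for x in(a,b)])
cv2.imwrite("pics/w12.png",np.hstack([cv2.resize(x,(400,300),interpolation=cv2.INTER_AREA) for x in(a,b)])[:,:,::-1])
E
```

```text
2.6
```

View pics/w12.png

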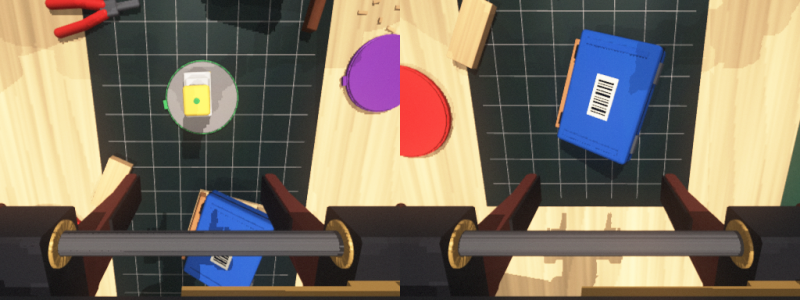

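The left view shows the scanner's yellow top at about (196,101) with the small dock around it. The right view shows the blue label at about (602,97). Now I'll measure both.

```bash
cat > meas.py <<'E'
from look import *
from scipy.optimize import least_squares
def big(mask,c):
    mask=cv2.morphologyEx(mask.astype(np.uint8),cv2.MORPH_CLOSE,np.ones((5,5)))
    n,l,st,ce=cv2.connectedComponentsWithStats(mask);ok=[i for i in range(1,n) if st[i,4]>60]
    i=min(ok,key=lambda i:np.hypot(*(ce[i]-c)));cs,_=cv2.findContours((l==i).astype(np.uint8),0,1);return max(cs,key=cv2.contourArea).reshape(-1,2)
def plane(m,pts,z): return np.array([ray(m,p,z)[:2] for p in pts],np.float32)
def rect(m,pts,z): 
    a=plane(m,cv2.convexHull(pts).reshape(-1,2).astype(float),z);return cv2.minAreaRect((a*1000))
def dock(m,im,c,z=.012):
    hsv=cv2.cvtColor(im,cv2.COLOR_RGB2HSV);return hsv
def label(m,corn,g):
    def X(p):
        cz=Ro.from_euler("zy",[p[2],-np.radians(25)]).as_matrix()
        return [np.array([p[0],p[1],.079])+cz@[sx*.018,sy*.032,0] for sx,sy in((-1,-1),(1,-1),(1,1),(-1,1))]
    def f(p):
        q=np.array([proj(m,x) for x in X(p)]);return np.array([min(corn,key=lambda c:np.hypot(*(c-a)))-a for a in q]).ravel()
    s=least_squares(f,g);return s.x,np.abs(s.fun).max()
E
python3 - <<'E'
from meas import *
L=lambda n:(cv2.imread(f"pics/{n}.png")[:,:,::-1].copy(),pickle.load(open(f"pics/{n}.pkl","rb")))
im,m=L("w1");h=cv2.cvtColor(im,cv2.COLOR_RGB2HSV)
y=big((h[:,:,0]>20)&(h[:,:,0]<35)&(h[:,:,1]>150)&(h[:,:,2]>120),np.array([251,129]))
print("top",rect(m,y,.156), cv2.boundingRect(y))
g=(h[:,:,0]>40)&(h[:,:,0]<85)&(h[:,:,1]>90)&(h[:,:,2]>40); yy,xx=np.nonzero(g);pp=np.c_[xx,yy];pp=pp[(np.hypot(*(pp-[258,124]).T)<60)&(np.hypot(*(pp-[258,124]).T)>35)]
w=plane(m,pp.astype(float),.008)
s=least_squares(lambda p:np.hypot(w[:,0]-p[0],w[:,1]-p[1])-p[2],[.53,.01,.065],loss="soft_l1",f_scale=.002);print("dock",s.x,len(w))
im,m=L("w2");h=cv2.cvtColor(im,cv2.COLOR_RGB2HSV)
mask=~((h[:,:,0]>95)&(h[:,:,0]<130)&(h[:,:,1]>110)); c=big(mask,np.array([258,125]));print(cv2.boundingRect(c))
corn=cv2.boxPoints(cv2.minAreaRect(c)).astype(float);print(corn.round(1).tolist())
for g in(-.3,-.15): print("label",label(m,corn,[.568,-.27,g]))
E
```

```text
top ((524.1573486328125, 10.994043350219727), (32.174957275390625, 34.93939971923828), 0.61099773645401) (234, 110, 35, 38)
dock [0.530909   0.00239234 0.06558961] 509
(239, 94, 41, 61)
[[236.8, 146.8], [252.2, 92.8], [280.2, 100.8], [264.8, 154.8]]
label (array([ 0.57118183, -0.2697978 , -0.27964049]), np.float64(2.3981222556919874))
label (array([ 0.57118183, -0.2697978 , -0.27964041]), np.float64(2.3981238219724332))
```

```bash
cat > plan.py <<'E'
from meas import *
S=np.array([.524,.011]);D=np.array([.531,.003]);Lp=np.array([.571,-.270,.079]);yaw=-.28
RL=Ro.from_euler("zy",[yaw,-np.radians(25)]).as_matrix();n=RL[:,2]
q0=down(np.radians(.6))
qs=Ro.from_matrix(np.c_[np.cross(-n,RL[:,0]),-n,RL[:,0]]).as_quat()
scan=Lp+n*.191; pre=Lp+n*.25
E
python3 - <<'E'
from plan import *
for p,q in(([*S,.123],q0),([*S,.27],q0),(pre,qs),(scan,qs),([*D,.123],q0)):
    print(np.round(p,3),r.ik(p,q))
r.reach([*S,.24],q0)
r.grip(1.0,30)
r.move_straight([*S,.123],rate=.12,guard=8)
f0=r.read_ft_force()
r.grip(0.0,30);r.pause(.2)
print("w",r.read_gripper_width()*88,r.read_position(),r.read_clock(),f0,r.read_ft_force())
r.move_straight([*S,.27],rate=.12);r.pause(.3)
print("w",r.read_gripper_width()*88,r.read_ft_force(),r.read_moment(),r.read_clock())
a=r.read_camera("scene");b=r.read_camera("side")
cv2.imwrite("pics/lift.png",np.hstack([cv2.resize(x[60:280,150:350],(400,440)) for x in(a,b)])[:,:,::-1])
E
```

```text
[0.524 0.011 0.123] [-0.19623588  0.3928031   0.06895427  2.02852481 -0.03993927  0.72150102
 -0.09205246]
[0.524 0.011 0.27 ] [-0.20693908  0.2051671   0.07758201  1.89255375 -0.01826176  1.04454428
 -0.11133234]
[ 0.465 -0.27   0.306] [ 0.32891948  0.02440712  0.21067822  2.08371671 -0.35812704  0.68490026
  0.49740556]
[ 0.49  -0.27   0.252] [ 0.35067233  0.12881541  0.169545    2.1082305  -0.44262089  0.56454823
  0.57009186]
[0.531 0.003 0.123] [-0.18307026  0.40235282  0.07395613  2.01305555 -0.04351587  0.72763999
 -0.07202473]
w 31.93320516845345 [0.52404413 0.01101059 0.12297954] 6.3333 [-0.69428481  0.52176962  0.37483834] [ 0.81718359 -0.24678998  0.06885956]
w 31.840622541153735 [ 0.04409949  0.42808544 -1.99582323] [ 0.00588233 -0.03405602 -0.00867171] 8.0083
```

View pics/lift.png

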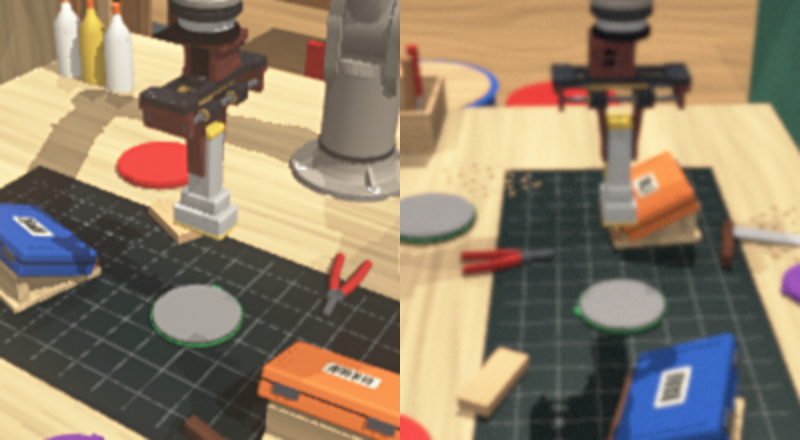

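Scanner is held upright, with a 31.9 mm grip and a 2 N load. The view also shows the empty dock, at scene pixel ~(248.5,217) and side pixel ~(261,212). My label fit used extrinsic Euler angles by mistake, so I'll refit before scanning.

```bash
sed -i 's/"zy"/"ZY"/' meas.py plan.py
python3 - <<'E'
from plan import *
print("dock",ray("scene",(248.5,217),.012).round(4),ray("side",(261,212),.012).round(4))
im=cv2.imread("pics/w2.png")[:,:,::-1].copy();m=pickle.load(open("pics/w2.pkl","rb"));h=cv2.cvtColor(im,cv2.COLOR_RGB2HSV)
c=big(~((h[:,:,0]>95)&(h[:,:,0]<130)&(h[:,:,1]>110)),np.array([258,125]))
corn=cv2.approxPolyDP(c,6,True).reshape(-1,2).astype(float);print(corn.tolist())
for cc in(corn,cv2.boxPoints(cv2.minAreaRect(c)).astype(float)): x,e=label(m,cc,[.568,-.27,-.28]);print(x,e)
print(n,scan,r.ik(pre,qs),r.ik(scan,qs))
E
```

```text
dock [0.5337 0.009  0.012 ] [ 0.5314 -0.0023  0.012 ]
[[252.0, 94.0], [239.0, 146.0], [264.0, 154.0], [279.0, 101.0]]
[ 0.57118958 -0.26958167 -0.25874528] 0.4484372659916289
[ 0.57120272 -0.26955043 -0.27265301] 1.7514403392845281
[-0.40615958  0.11679294  0.90630779] [ 0.49342352 -0.24769255  0.25210479] [-1.42031625e-03 -4.68283824e-02  3.74984883e-01  2.14866840e+00
 -4.19807438e-02  6.02473305e-01  1.26321318e-01] [ 0.03992788  0.07925967  0.35677057  2.16927984 -0.16406226  0.46896959
  0.23987925]
```

```bash
sed -i 's/yaw=-.28/yaw=-.262/' plan.py
python3 - <<'E'
from plan import *
r.move_straight(pre,qs,rate=.12)
r.move_straight(scan,qs,rate=.06);r.pause(.3)
a=r.read_camera("scene");b=r.read_camera("side");r.pause(1.6)
print(scan,r.read_position(),(Ro.from_quat(qs).inv()*Ro.from_quat(r.read_ee_rot())).magnitude(),r.read_gripper_width()*88,r.read_ft_force(),r.read_clock())
cv2.imwrite("pics/scan.png",np.hstack([cv2.resize(a[80:260,100:280],(400,400)),cv2.resize(b[100:320,180:400],(400,400))])[:,:,::-1])
for nm,im in(("scene",a),("side",b)):
    h=cv2.cvtColor(im,cv2.COLOR_RGB2HSV);g=(h[:,:,0]>40)&(h[:,:,0]<90)&(h[:,:,1]>80)&(h[:,:,2]>30)
    yy,xx=np.nonzero(g);w=plane(nm,np.c_[xx,yy].astype(float),.006);w=w[np.hypot(*(w-D).T)<.085]
    s=least_squares(lambda p:np.hypot(w[:,0]-p[0],w[:,1]-p[1])-.065,D,loss="soft_l1",f_scale=.002);print(nm,s.x,len(w))
    # grey top
    K,R,t=P(nm);hh=(h[:,:,1]<45)&(h[:,:,2]>90);c=proj(nm,[*D,.012]);k=big(hh,c);q=plane(nm,k.astype(float),.012);cc,rad=cv2.minEnclosingCircle(q);s=least_squares(lambda p:np.hypot(q[:,0]-p[0],q[:,1]-p[1])-p[2],[*D,.062],loss="soft_l1",f_scale=.001);print("  grey",s.x,cc,rad)
E
```

```text
[ 0.49303458 -0.24909246  0.25210479] [ 0.49301322 -0.24910428  0.25210478] 4.42172373091717e-05 32.02137320762674 [-0.43119484 -0.59419722 -1.82277886] 13.575
scene [0.52891232 0.00386827] 107
  grey [0.51647503 0.00429634 0.07253408] (0.47931355237960815, 0.014924626797437668) 0.11519911885261536Traceback (most recent call last):
  File "<stdin>", line 9, in <module>
  File "meas.py", line 7, in plane
    def plane(m,pts,z): return np.array([ray(m,p,z)[:2] for p in pts],np.float32)
                                         ~~~^^^^^^^
  File "h.py", line 8, in ray
    K,R,t=P(n);c=-R.T@t;d=R.T@np.linalg.solve(K,[uv[0],uv[1],1]);return c+d*(z-c[2])/d[2]
          ~^^^
  File "h.py", line 5, in P
    m=r.camera_model(n) if isinstance(n,str) else n
      ~~~~~~~~~~~~~~^^^
ValueError: time passes only in moves, steps and waits
```

View pics/scan.png

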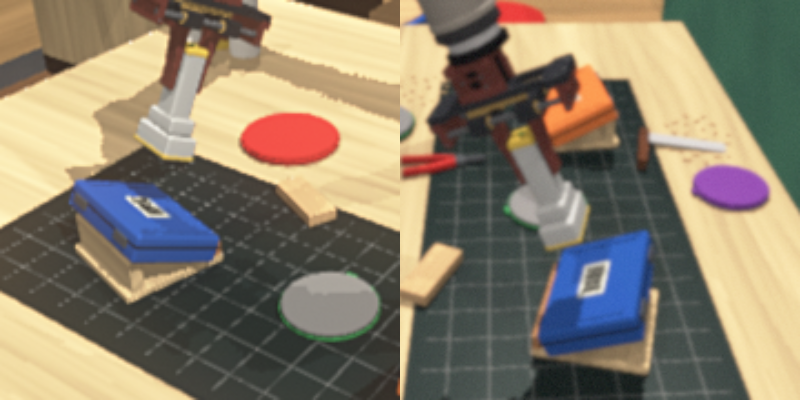

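The scanner faces the blue label squarely and was held for about 2 s. Dock fits agree at about (0.530, 0.003). Returning it now.

Run:
```python
from plan import *
D=np.array([.530,.003])
r.move_straight(pre,rate=.08)
r.move_straight([*D,.27],q0,rate=.12)
r.move_straight([*D,.130],rate=.1);r.pause(.4)
f=r.read_ft_force()
hit=r.move_straight([*D,.119],rate=.012,guard=3)
print(hit,r.read_position(),f,r.read_ft_force(),r.read_clock())
a=r.read_camera("scene");b=r.read_camera("side")
cv2.imwrite("pics/set.png",np.hstack([cv2.resize(x[130:250,190:310],(400,400)) for x in(a,b)])[:,:,::-1])
```

```text
True [0.53014405 0.00304171 0.12292529] [ 0.04636104 -1.27364422 -2.85400352] [-0.05251053  0.80036749  3.82067588] 19.3167
```

View pics/set.png

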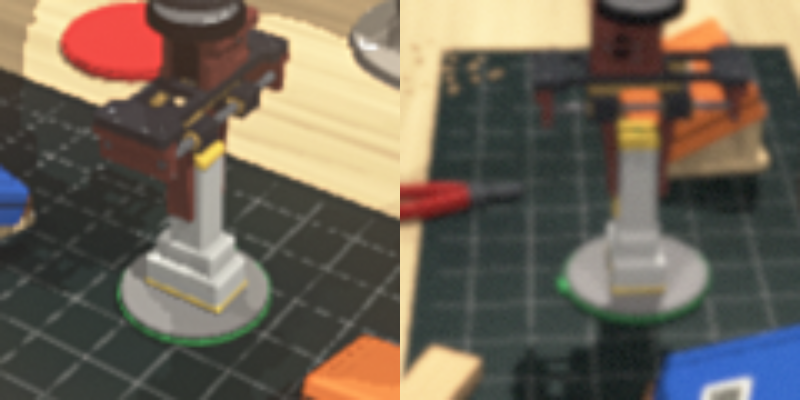

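It has touched down at the expected height (0.1229 m, against 0.1230 m at the grasp) and is centred on the dock. Releasing, then a check from above.

Run:
```python
from plan import *
r.grip(1.0,30);r.pause(.3)
p=r.read_position();r.move_straight([p[0],p[1],.26],rate=.1)
im=look("w3",[.53,-.04,.32],q0);m=pickle.load(open("pics/w3.pkl","rb"));h=cv2.cvtColor(im,cv2.COLOR_RGB2HSV)
y=big((h[:,:,0]>20)&(h[:,:,0]<35)&(h[:,:,1]>150)&(h[:,:,2]>120),proj(m,[.53,.003,.156]))
print("top",rect(m,y,.156))
g=(h[:,:,0]>40)&(h[:,:,0]<85)&(h[:,:,1]>90)&(h[:,:,2]>40); yy,xx=np.nonzero(g);w=plane(m,np.c_[xx,yy].astype(float),.008);d=np.hypot(*(w-D).T);w=w[(d<.085)&(d>.05)]
print("dock",least_squares(lambda p:np.hypot(w[:,0]-p[0],w[:,1]-p[1])-p[2],[.53,.003,.065],loss="soft_l1",f_scale=.002).x)
print(r.read_clock(),r.read_ft_force())
cv2.imwrite("pics/w3b.png",im[:,:,::-1])
```

```text
top ((528.9344482421875, 2.911426544189453), (31.681570053100586, 35.575294494628906), 1.5573116540908813)
dock [0.53082105 0.00247036 0.0655749 ]
22.9667 [-0.16469898 -0.13265213 -0.89140629]
```

View pics/w3b.png

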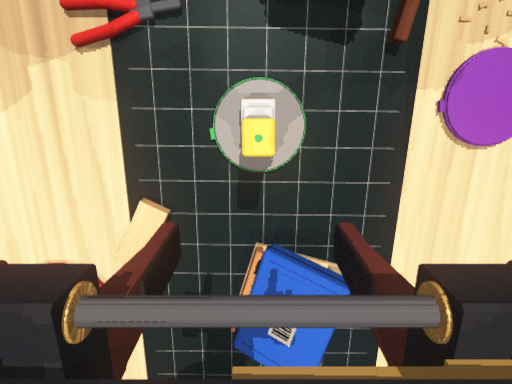

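The scanner stands upright within 2 mm of the dock's centre (top at pixel (258,137), dock centre at about (259,124)). The pliers and offcut look undisturbed, and the gripper is clear.

```bash
python3 -c "
from station import r
r.close_job();print(r.read_clock())"
```

```text
the job is handed in; nothing more can be done
the job is handed in; nothing more can be done
```

The blue case was scanned, the scanner is back on its dock, and the job is handed in. The last clock reading before hand-in was 23.0 s of the 56 s allowed. The interface gives no read confirmation, so the scan itself is judged from geometry only.

- **Scan:** I gripped the scanner by its handle at 30 N and lifted it off the small grey/green dock. I held the mouth 8 cm from the blue label, square to it, for about 2 s. The arm was within 0.1 mm of the planned pose, and the label fit had a residual of 0.45 px.
- **Set-down:** It was lowered gently under a 3 N force guard, and contact came at the same height as when it was picked up. I then let go and backed off.
- **Final check from above:** The scanner stands upright, about 2 mm from the dock's centre. The pliers and offcut look undisturbed. The try square is only partly in that view, and the gripper is clear of everything.
- **What disagreed:**
  - My first label fit used the wrong angle convention. I refitted it before scanning.
  - Two rough dock positions picked by eye differed by up to about 7 mm from the circle fit.
  - A scan-time check of the dock's grey top in the scene picture failed, and the matching side-camera check did not run. I relied on the green-rim fits, which agreed within about 2 mm.

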